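Pack the disk drives snug in the sliding-stop rack

TASK

Take the two disk drives out of the black two-bay dock and stand them on their long edges on the rails of the metal rack, between the drive already packed there and the blue sliding stop. Then push the stop up by its orange tab until all three drives stand upright, face to face and snug against the rack's end wall, and let go. Set the drives down gently: never drop one or let one fall flat, and leave the bottle standing.

Things in the scene. Friction and masses are not known exactly. Their poses are not given: they have to be found in the camera images.
- rack: Fixed aluminium rack, 214x136 mm. Origin: centre of its underside; x = packing direction, towards the end wall (inner face x=88, top z=80 mm). Drives stand across it (length along y, thickness along x) on two black rails 12 mm wide at y=+-32, tops z=16 mm, x=-103 to the wall. Side lips: inner faces y=+-57, tops z=28 mm, so 7 mm free at each end of a centred drive.
- stop (a joint): Slide of the blue stop along rack x, m; 0 = fully back, 0.150 = limit towards the wall; starts at 0 to 0.025. Stop plate 10 mm thick, 108 mm wide, top z=86 mm (as packed drives); its front face is at rack x = -0.067 + value, so face to wall is 0.155 - value; three drives packed tight take 0.033 (value 0.122). About 2 N of friction; stays where left.
- stop_tab (a point): Centre of the orange grip tab that stands on top of the blue stop: 14 mm along rack x, 44 mm along rack y, from z = 86 to 119 mm above the table (the point is at 105 mm). Its front is flush with the stop's front face, 7 mm ahead of the point.
- dock: Fixed black plastic two-bay dock, 156x126x30 mm; origin: centre of its underside. Two slots along dock y at x=-39.5 and +39.5 mm, each 15 mm wide, 106 mm long, floor at z=8, mouth at z=30 mm; a drive stands 48 mm clear of the mouth and pulls straight up.
- drive_a_mid (a point): Silver-grey disk drive, 70x100x11 mm, about 0.1 kg, standing on its long edge: 11 thick, 100 long, 70 high. Site = its centre (edges 35 mm above and below); own x up at the start, y along the length, z across the thickness. Starts loose in one of the dock's slots.
- drive_b_mid (a point): Silver-grey disk drive, 70x100x11 mm, about 0.1 kg, standing on its long edge: 11 thick, 100 long, 70 high. Site = its centre (edges 35 mm above and below); own x up at the start, y along the length, z across the thickness. Starts loose in the other slot of the dock.
- drive_c_mid (a point): Silver-grey disk drive, 70x100x11 mm, about 0.1 kg, standing on its long edge: 11 thick, 100 long, 70 high. Site = its centre (edges 35 mm above and below); own x up at the start, y along the length, z across the thickness. Starts already in the rack, standing upright within 2 mm of the end wall; it can stay there.
- solvent_bottle: White squeeze bottle with yellow label and red cap, 54 mm across, 134 mm high, standing behind the work; origin at the centre of its underside, z up. Bystander: leave it standing.
Things that resemble listed ones, but are neither listed nor needed, are in the scene too. What is shaped like the part that bears drive_a_mid but brown is not meant.

How it is judged:
At the end, for the whole second after the job is handed in: All three drives stand in the rack on their long edges on the rails, at rest, upright and square to the rack within 0.10 rad, centred across it within 12 mm, between end wall and stop, and the stop is pushed up so that no more than 4 mm of slack is left (stop value over 0.118) (angle between the x axis of each of drive_a_mid, drive_b_mid, drive_c_mid and the z axis of rack, either way round below 0.1 rad and angle between the z axis of each of drive_a_mid, drive_b_mid, drive_c_mid and the x axis of rack, either way round below 0.1 rad and x of drive_a_mid in the frame of rack between 0.049 and 0.088 m and y of drive_a_mid in the frame of rack between -0.012 and 0.012 m and z of drive_a_mid in the frame of rack between 0.046 and 0.056 m and linear speed of each of drive_a, drive_b, drive_c below 0.02 m/s and x of drive_b_mid in the frame of rack between 0.049 and 0.088 m and y of drive_b_mid in the frame of rack between -0.012 and 0.012 m and z of drive_b_mid in the frame of rack between 0.046 and 0.056 m and x of drive_c_mid in the frame of rack between 0.049 and 0.088 m and y of drive_c_mid in the frame of rack between -0.012 and 0.012 m and z of drive_c_mid in the frame of rack between 0.046 and 0.056 m and value of joint stop above 0.118 m and velocity of joint stop below 0.01 m/s); the robot touches nothing.
It fails at once if a drive falls flat (tilted more than 1.2 rad) (angle between the x axis of any of drive_a_mid, drive_b_mid, drive_c_mid and the z axis of rack, either way round above 1.2 rad).
It fails at once if a drive is dropped (faster than 0.5 m/s while no finger touches it) ((linear speed of drive_a above 0.5 m/s and contact force between the fingers and drive_a below 0.05 N) or (linear speed of drive_b above 0.5 m/s and contact force between the fingers and drive_b below 0.05 N) or (linear speed of drive_c above 0.5 m/s and contact force between the fingers and drive_c below 0.05 N)).
It fails at once if the bottle is knocked over (angle between solvent_bottle's own z axis and vertical above 0.5 rad).
It also fails if it takes over 70 s, if anything falls off the work surface, if the arm or the gripper's body presses on something with over 40 N, if the wrist force passes 120 N, or if a joint passes its speed limit or range.

ROBOT

A 7-joint arm with a two-finger parallel gripper is mounted at the origin on a cart in front of the work surface, level with it; the furniture and walls round the work are solid. World frame = base frame: x ahead of the robot, y to its left, z up, the work surface at z = 0. Lengths are in m, angles in rad, forces in N, time in s.
With the tool pointing down it reaches from about 0.4 to 0.85 m from the base axis. Payload 4.5 kg.
Tool frame: the origin (TCP) lies at the very end of the fingers, on their centre line; the grasp point (between the pads) lies 19 mm behind it; z points along the fingers, y is the direction in which the jaws open and shut (so a half turn about z gives the same grasp; the last joint's range is limited). The gripper opens to 88 mm and grips with 3 to 60 N. Pads are 18 mm wide; open, the fingers measure 123 mm over their backs; the gripper's body (75 mm by 187 mm) begins 45 mm behind the grasp point.
Start: joints at [-1.173, 0.689, -0.195, 1.565, 0.157, 0.902, -0.215], TCP at [0.222, 0.584, 0.239] pointing down, gripper open.
Joint ranges: [-3.01, 3.01], [-0.46, 2.08], [-1.47, 1.51], [0.13, 2.56], [-1, 4.14], [0.04, 2.09], [-2.66, 2.66]. Speed limits (rad/s): [2.57, 2.57, 3.14, 3.14, 3.14, 3.14, 3.14].

INTERFACE

Orientations are given as a unit quaternion [x, y, z, w].
In Python, from plant import telemetry, imaging, r gives the robot as it stands.
- The arm moves only by the shell command python3 -m creep 'ROWS' [FORCE]. ROWS is JSON, a list of rows, each a list of 5 numbers: the closure in counts, from 0 (fully open) to 255 (shut), then the shift along the tool's x, y, z in m, then the turn about the tool's z in degrees. In form: [[fingers, x, y, z, yaw], ...]. A call has 1 to 10 rows; each row is the pose to reach, as a shift and turn from the pose commanded when the call began, along the tool's axes at that moment; what a row does not reach only later rows make up. A row lasts 1/8 s, in which the tool goes at most 62.5 mm and 10.7 degrees, less where a joint would pass 70% of its speed; a pose out of reach is approached as far as the arm can. A call with a gripper value outside its range is refused whole. The fingers move at their own pace and stop on an object; FORCE is the grip in N (left out, the last holds). Time passes only in rows, so rows that repeat a pose let the fingers close. It gives the time, the measured TCP pose, the force and the opening at its end, in the units of the state.
- telemetry.get_state(): the state, without advancing time (a new reading comes with each control period).
- imaging.snapshot(name): name is "scene" or "top" or "wrist"; returns a dict with "image" (480x640x3 uint8, blue, green, red), "camera_matrix" (3x3 intrinsics, pixels), "R" (3x3) and "t" (3): a world point X has camera coordinates R X + t; the wrist camera has in their place "hand_eye" (4x4, takes a point from camera to tool coordinates, whose origin is the TCP and whose axes are the flange's). Camera axes: x right, y down, z forward; pixel columns grow to the right and rows downward; lengths in m; the calibration is good to about 2 mm. The wrist camera is an equidistant fisheye: a pixel r from the principal point sees the ray r / f radians off the axis. A picture is of the moment at which its call begins: read the wrist's pose just before it. There is no depth.
- r.finish_job(): hands the job in, once; it reports no verdict.
Trained networks look in a picture, given as the dict that the camera call returned (one of the last four; its "shot" number tells which), for a name from the list of things; names that differ only in an ending like _2 or _b are one class to them, and where a whole thing is asked for, a point or a joint stands for the part that bears it (a point fixed in the world has none). Each returns a list of dicts, best first, with "score" (0 to 1); they miss things now and then, are a little off and sometimes report something else, mostly with a low value. They report only what shows in the picture. A call takes as long as a camera call. They do not tell look-alikes from the thing itself.
- imaging.boxes_of(picture, target): "rect" ([left, top, right, bottom] in pixels, round what is visible of it).
- imaging.trace(picture, target): "pixels" (480x640 bool, what is visible of it) and "rect" ([left, top, right, bottom] in pixels, round what is visible of it).
- imaging.place_of(picture, target): "location" ([row, column] in pixels: a listed point, or the origin of a listed thing).
The state is a dict: "clock": time; "q": joint angles; "qd": joint speeds; "joint_torque": joint torques, N m; "tool_pos": TCP position; "eef_rot": TCP orientation; "contact_force": force on the tool from outside, world axes, zero at the start; "moment": the same for the moment, N m; "opening": opening from 0.0 (shut) to 1.0 (fully open).
Only numpy, scipy, OpenCV 4.12 (cv2) and the standard library are available. Lean on these libraries where they do the work, as an engineer would, in place of code of your own. Each camera call takes 0.05 s, during which the arm holds its last target.

## Working session

There is one attempt and no reset: what is moved stays moved. The work goes in short steps, Python scripts to look and compute and a shell command to move; the robot and the scene stay as the last step left them, time stands still between calls to the robot, and variables do not carry over. Pictures are saved under pics/ and viewed, and the job is handed in when it is done.

```bash
ls; mkdir -p pics
cat > h.py <<'E'
import numpy as np, cv2
from plant import telemetry, imaging, r
from scipy.spatial.transform import Rotation as Rn
def ray(p,row,col):
    d=np.linalg.inv(p["camera_matrix"])@np.array([col,row,1.0])
    R=np.array(p["R"]);t=np.array(p["t"])
    return -R.T@t, R.T@d
def onz(p,row,col,z):
    o,d=ray(p,row,col); return o+d*(z-o[2])/d[2]
def proj(p,X):
    c=np.array(p["R"])@np.asarray(X)+np.array(p["t"]); u=np.array(p["camera_matrix"])@c; return u[:2]/u[2]
E
python3 - <<'E'
from h import *
s=telemetry.get_state(); print(s)
for n in ("scene","top"):
    p=imaging.snapshot(n); cv2.imwrite(f"pics/{n}0.png",p["image"])
    print(n,np.array(p["camera_matrix"]).tolist(),np.array(p["R"]).round(3).tolist(),np.array(p["t"]).round(3).tolist())
    for k in ["rack","stop","stop_tab","dock","drive_a_mid","solvent_bottle"]:
        print(k,[(np.round(x["location"],1).tolist(),round(x["score"],2)) for x in imaging.place_of(p,k)])
E
```

```text
pics
{'clock': 0.0, 'q': array([-1.17318762,  0.69000099, -0.19450549,  1.56634129,  0.15729995,
        0.90248745, -0.21508736]), 'qd': array([ 1.39110867e-03,  7.39728626e-04, -4.34522718e-04,  4.77092056e-05,
        3.04489826e-04, -2.09299051e-03, -1.52338275e-04]), 'joint_torque': array([ 9.73507522e-04, -5.27576172e+01, -1.26709275e+00, -1.53424680e+01,
       -5.26809145e-02,  6.42286075e-03,  1.72085970e-04]), 'tool_pos': array([0.22222322, 0.58348355, 0.23789993]), 'eef_rot': array([ 1.80858440e-01,  9.83508705e-01, -9.17575724e-04, -9.96347703e-05]), 'contact_force': array([ 1.10369292, -0.10872923, -0.0859144 ]), 'moment': array([-0.01765253, -0.02214583,  0.01985834]), 'opening': 0.9975326756189552}
scene [[552.6867642128377, 0.0, 322.7838075818053], [0.0, 552.6867642128377, 235.86087523241483], [0.0, 0.0, 1.0]] [[-0.542, -0.841, -0.007], [-0.37, 0.246, -0.896], [0.755, -0.482, -0.445]] [0.533, 0.209, 0.785]
rack [([234.5, 355.2], 0.74), ([272.7, 381.0], 0.69)]Traceback (most recent call last):
  File "<stdin>", line 7, in <module>
ValueError: it knows: dock, drive_a_mid, drive_b_mid, drive_c_mid, rack, solvent_bottle, stop_tab
```

Run:
```python
from h import *
for n in ("scene","top"):
    p=imaging.snapshot(n); cv2.imwrite(f"pics/{n}1.png",p["image"])
    print(n,np.array(p["R"]).round(3).tolist(),np.array(p["t"]).round(3).tolist())
    for k in ["rack","stop_tab","dock","drive_a_mid","solvent_bottle"]:
        print(k,[(np.round(x["location"],1).tolist(),round(x["score"],2),onz(p,*x["location"],{"rack":0,"dock":0,"stop_tab":.105,"drive_a_mid":.043}.get(k,0)).round(3).tolist()) for x in imaging.place_of(p,k)])
```

```text
scene [[-0.542, -0.841, -0.007], [-0.37, 0.246, -0.896], [0.755, -0.482, -0.445]] [0.533, 0.209, 0.785]
rack [([276.3, 383.6], 0.8, [0.48, 0.187, 0.0])]
stop_tab [([234.6, 408.7], 0.97, [0.432, 0.173, 0.105])]
dock [([304.7, 275.6], 0.68, [0.508, 0.406, 0.0])]
drive_a_mid [([276.6, 264.7], 0.87, [0.539, 0.409, 0.043]), ([344.2, 329.7], 0.72, [0.315, 0.419, 0.043])]
solvent_bottle [([229.7, 284.2], 0.51, [0.765, 0.245, 0.0])]
top [[0.013, -1.0, -0.02], [-0.996, -0.011, -0.092], [0.092, 0.021, -0.996]] [0.296, 0.577, 0.867]
rack [([278.0, 370.1], 0.93, [0.502, 0.189, 0.0])]
stop_tab [([314.6, 385.7], 0.91, [0.436, 0.172, 0.105]), ([157.9, 341.3], 0.73, [0.723, 0.254, 0.105]), ([279.5, 376.0], 0.31, [0.499, 0.189, 0.105])]
dock [([275.8, 265.2], 0.68, [0.504, 0.404, 0.0])]
drive_a_mid [([261.2, 258.6], 0.74, [0.532, 0.413, 0.043]), ([367.6, 254.7], 0.71, [0.327, 0.415, 0.043])]
solvent_bottle [([156.2, 339.2], 0.55, [0.757, 0.254, 0.0])]
```

View pics/scene1.png

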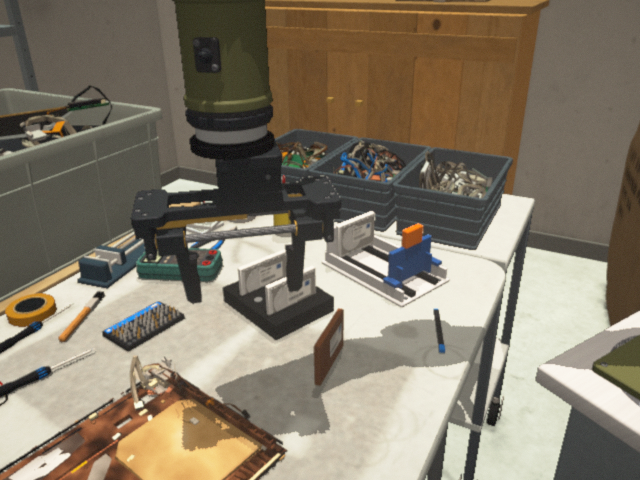

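View pics/top1.png

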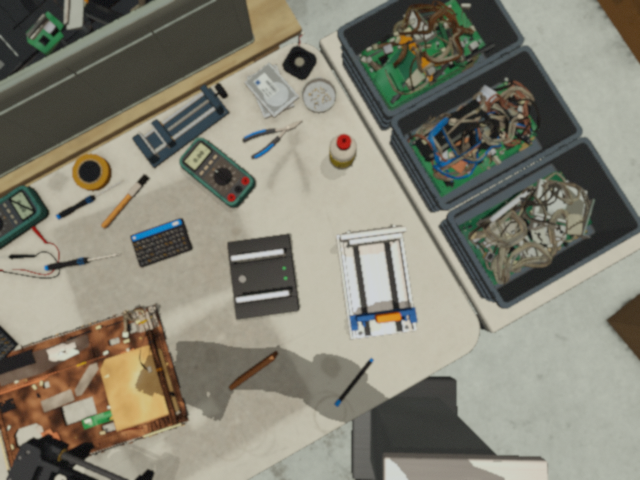

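The top view shows the dock near (264,276), with two silver drives at (258,256) and (263,296). The rack is near (377,280), with drive c at (370,236) and the orange tab at (388,318). The brown look-alike drive is at (253,370), alone on the table and not meant. I'll enlarge to confirm this and measure.

Run:
```python
from h import *
p=imaging.snapshot("top"); np.savez("top.npz",K=p["camera_matrix"],R=p["R"],t=p["t"],im=p["image"])
im=p["image"]
c=cv2.resize(im[220:350,215:425],None,fx=3.8,fy=3.8,interpolation=cv2.INTER_CUBIC); cv2.imwrite("pics/topcrop.png",c)
p=imaging.snapshot("scene"); np.savez("scene.npz",K=p["camera_matrix"],R=p["R"],t=p["t"],im=p["image"])
im=p["image"]
c=cv2.resize(im[205:355,215:465],None,fx=3.2,fy=3.2,interpolation=cv2.INTER_CUBIC); cv2.imwrite("pics/scenecrop.png",c)
```

```text
(no output)
```

View pics/topcrop.png

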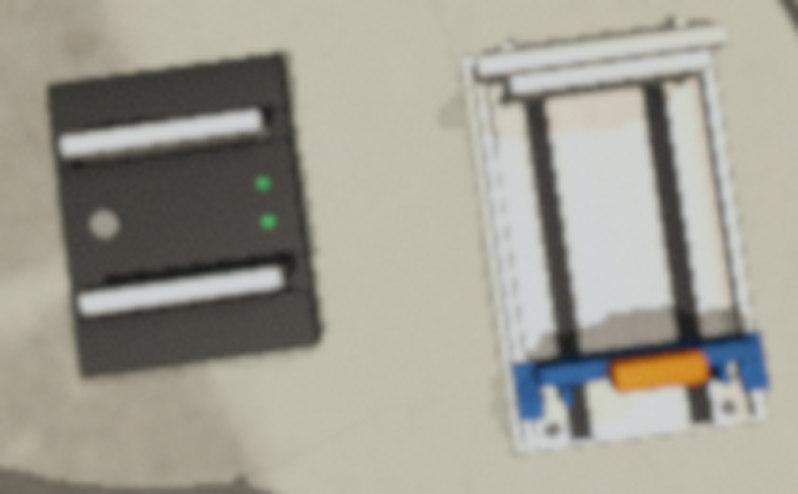

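View pics/scenecrop.png

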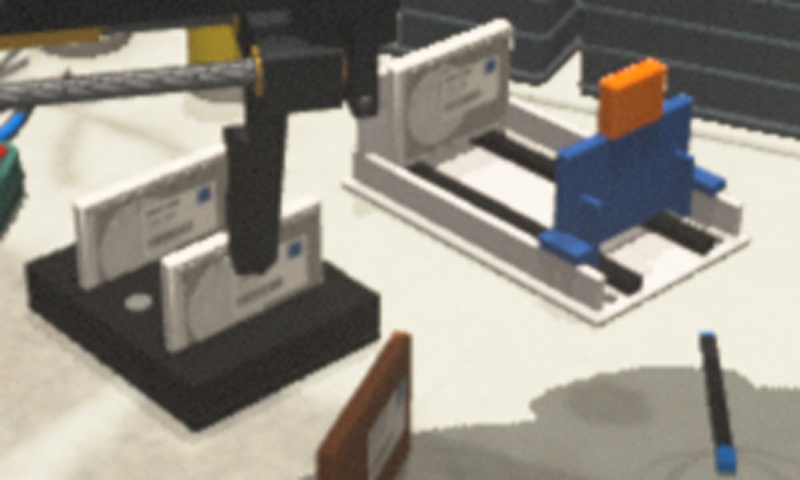

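```bash
cat >> h.py <<'E'
def load(n): 
    z=np.load(n+".npz"); return dict(camera_matrix=z["K"],R=z["R"],t=z["t"],image=z["im"])
def fitpose(p,model,pix):
    from scipy.optimize import least_squares
    model=np.array(model,float);pix=np.array(pix,float)
    def f(v):
        c,s=np.cos(v[2]),np.sin(v[2])
        return np.concatenate([proj(p,[v[0]+c*m[0]-s*m[1],v[1]+s*m[0]+c*m[1],m[2]])-q for m,q in zip(model,pix)])
    o=least_squares(f,[.5,.3,0.1]); return o.x,f(o.x).reshape(-1,2)
E
python3 - <<'E'
from h import *
p=load("top")
C=lambda a:(np.array(a,float)+.5)/3.8+[215,220]-.5
# dock: x up ,y left
d=fitpose(p,[(.078,.063,.03),(.078,-.063,.03),(-.078,-.063,.03),(-.078,.063,.03)],C([(50,87),(287,53),(320,340),(83,377)]))
print(d)
# top centres of drives z=.078
for ends in ([(60,145),(262,120)],[(80,303),(282,278)]):
    w=[onz(p,*C(e)[::-1],.078) for e in ends]; print("drive ends",w, (w[0]+w[1])/2, np.hypot(*(w[0]-w[1])[:2]), np.arctan2(*( -(w[0]-w[1])[[0,1]]*[1,-1])))
# rack: bottom corners plate z~.003, stop face, wall
print([onz(p,*C(e)[::-1],z).round(4) for e,z in [((463,58),.003),((517,453),.003),((768,415),.003)]])
print("rail", [onz(p,*C(e)[::-1],.016).round(4) for e in [(537,100),(580,437),(655,85),(702,420)]])
print("tab top corners",[onz(p,*C(e)[::-1],.119).round(4) for e in [(610,362),(706,350),(616,390),(708,378)]])
print("stop top plate ends",[onz(p,*C(e)[::-1],.086).round(4) for e in [(536,370),(725,345)]])
print("c top",[onz(p,*C(e)[::-1],.086).round(4) for e in [(515,85),(708,61)]])
print("wall inner",[onz(p,*C(e)[::-1],.080).round(4) for e in [(480,78),(725,45)]])
E
```

```text
(array([0.50389551, 0.40443482, 0.14763703]), array([[-0.3574526 , -1.20466379],
       [-0.61554802, -0.74567415],
       [ 0.86682804,  1.53673538],
       [ 0.08248038,  0.34640969]]))
drive ends [array([0.53616653, 0.46112563, 0.078     ]), array([0.54985285, 0.36051768, 0.078     ])] [0.54300969 0.41082165 0.078     ] 0.10153460894482808 0.13520627647752187
drive ends [array([0.45816464, 0.44880436, 0.078     ]), array([0.471811  , 0.34909122, 0.078     ])] [0.46498782 0.39894779 0.078     ] 0.10064259846075647 0.13601129140585627
[array([0.5901, 0.2587, 0.003 ]), array([0.3795, 0.2282, 0.003 ]), array([0.4015, 0.0954, 0.003 ])]
rail [array([0.5666, 0.2194, 0.016 ]), array([0.3899, 0.1961, 0.016 ]), array([0.5754, 0.1567, 0.016 ]), array([0.3996, 0.1324, 0.016 ])]
tab top corners [array([0.436 , 0.1923, 0.119 ]), array([0.4421, 0.1477, 0.119 ]), array([0.4231, 0.1895, 0.119 ]), array([0.4293, 0.1468, 0.119 ])]
stop top plate ends [array([0.4293, 0.2243, 0.086 ]), array([0.4427, 0.1329, 0.086 ])]
c top [array([0.5681, 0.2353, 0.086 ]), array([0.581 , 0.1405, 0.086 ])]
wall inner [array([0.5719, 0.2523, 0.08  ]), array([0.5897, 0.131 , 0.08  ])]
```

Confirmed: the silver drives are standing in the dock, and the brown one lies outside it. Next I'll move above the near dock drive with the jaws turned across its thickness.

```bash
python3 -m creep '[[0,-0.03,-0.01,0,7],[0,-0.07,-0.02,0,14],[0,-0.11,-0.03,0.005,22],[0,-0.15,-0.045,0.01,30],[0,-0.19,-0.055,0.01,38],[0,-0.23,-0.07,0.02,46],[0,-0.265,-0.08,0.03,54],[0,-0.293,-0.086,0.038,61],[0,-0.293,-0.086,0.038,61],[0,-0.293,-0.086,0.038,61]]' 25
python3 - <<'E'
from h import *
s=telemetry.get_state();p=imaging.snapshot("wrist"); cv2.imwrite("pics/w1.png",p["image"])
R=Rn.from_quat(s["eef_rot"]).as_matrix(); print(s["q"].round(3),R.round(3).tolist(),s["tool_pos"],np.degrees(np.arctan2(R[1,1],R[0,1])))
print(p["camera_matrix"],p["hand_eye"])
p=imaging.snapshot("top"); cv2.imwrite("pics/t2.png",p["image"])
E
```

```text
clock: 2.05
tool_pos: [0.4644, 0.4008, 0.2009]
eef_rot: [0.654, 0.757, 0.0, -0.001]
contact_force: [-0.5, 1.0, 0.1]
opening: 1.0
[-0.827  0.717  0.073  1.65  -0.07   0.777 -0.577] [[-0.145, 0.989, -0.001], [0.989, 0.145, 0.001], [0.001, -0.001, -1.0]] [0.46440803 0.40076601 0.20086081] 8.330529539721992
[[371.64829954   0.         316.38272449]
 [  0.         371.64829954 234.23454035]
 [  0.           0.           1.        ]] [[ 1.92954223e-03 -9.49359192e-01 -3.14186888e-01  8.19601796e-02]
 [ 9.99997978e-01  1.65410400e-03  1.14326696e-03  1.70621577e-03]
 [-5.65673205e-04 -3.14188459e-01  9.49360465e-01 -1.45462580e-01]
 [ 0.00000000e+00  0.00000000e+00  0.00000000e+00  1.00000000e+00]]
```

View pics/w1.png

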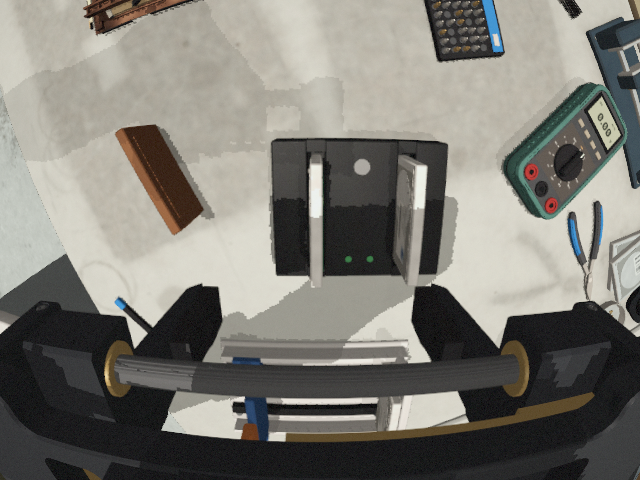

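The wrist view shows the near drive's top edge at columns 310-323, rows 152-287. The far drive's top edge runs from (419,155) to (413,285). I'll convert these to tool coordinates.

```bash
cat >> h.py <<'E'
def wray(p,col,row):
    K=np.array(p["camera_matrix"]);x=(col-K[0,2])/K[0,0];y=(row-K[1,2])/K[1,1];th=np.hypot(x,y)
    d=np.array([x/th*np.sin(th),y/th*np.sin(th),np.cos(th)]) if th>0 else np.array([0,0,1.])
    H=np.array(p["hand_eye"]); return H[:3,3],H[:3,:3]@d
def wonz(p,s,col,row,z):
    o,d=wray(p,col,row);R=Rn.from_quat(s["eef_rot"]).as_matrix()
    O=np.array(s["tool_pos"])+R@o;D=R@d; W=O+D*(z-O[2])/D[2]
    return W,R.T@(W-s["tool_pos"])
E
python3 - <<'E'
from h import *
s=telemetry.get_state();p=imaging.snapshot("wrist")
c=cv2.resize(p["image"][130:310,260:460],None,fx=3.3,fy=3.3,interpolation=cv2.INTER_CUBIC);cv2.imwrite("pics/w1c.png",c)
for px in [(316.5,152),(316.5,287),(310,270),(323,270),(311,160),(323,160),(419,156),(413.5,284)]:
    W,T=wonz(p,s,*px,.078); print(px,W.round(4),T.round(4))
E
```

```text
(316.5, 152) [0.458  0.4565 0.078 ] [0.0555 0.002  0.1232]
(316.5, 287) [0.4737 0.3507 0.078 ] [-0.0516  0.0022  0.123 ]
(310, 270) [0.4665 0.3647 0.078 ] [-0.0366 -0.0029  0.123 ]
(323, 270) [0.4766 0.3662 0.078 ] [-0.0366  0.0073  0.123 ]
(311, 160) [0.4549 0.4502 0.078 ] [ 0.0496 -0.002   0.1231]
(323, 160) [0.4635 0.4514 0.078 ] [0.0496 0.0067 0.1231]
(419, 156) [0.5332 0.4663 0.078 ] [0.0542 0.0778 0.1231]
(413.5, 284) [0.5523 0.364  0.078 ] [-0.0498  0.0818  0.1229]
```

View pics/w1c.png

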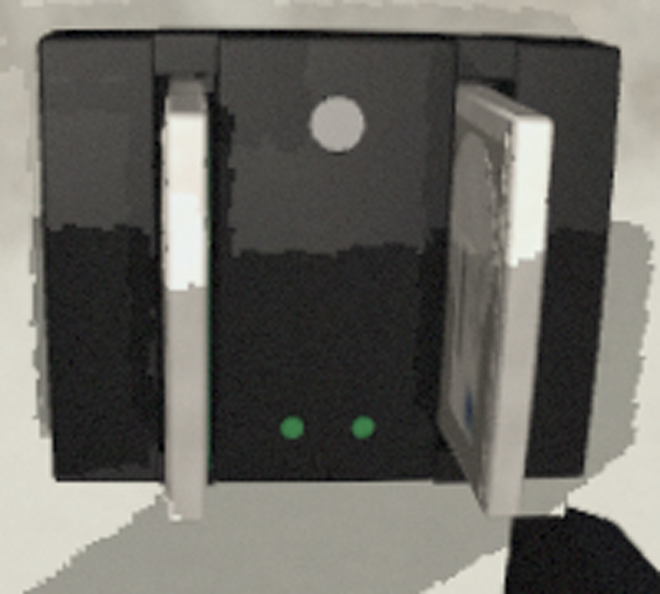

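```bash
python3 -m creep '[[0,-0.001,0.002,0.04,0],[0,-0.001,0.002,0.08,0],[0,-0.001,0.002,0.11,0],[0,-0.001,0.002,0.13,0],[0,-0.001,0.002,0.148,0],[0,-0.001,0.002,0.148,0],[180,-0.001,0.002,0.148,0],[220,-0.001,0.002,0.148,0],[255,-0.001,0.002,0.148,0],[255,-0.001,0.002,0.148,0]]' 25
python3 - <<'E'
from h import *
s=telemetry.get_state();p=imaging.snapshot("wrist"); cv2.imwrite("pics/w2.png",p["image"]);print(s["opening"],s["contact_force"],s["tool_pos"])
p=imaging.snapshot("scene"); cv2.imwrite("pics/s2.png",p["image"])
E
```

```text
clock: 3.45
tool_pos: [0.4679, 0.399, 0.0531]
eef_rot: [0.655, 0.756, 0.0, 0.0]
contact_force: [0.7, -0.7, -0.1]
opening: 0.575
0.5750216975624378 [ 0.72015539 -0.71644887 -0.06924572] [0.4678862  0.39895067 0.05309712]
```

View pics/w2.png

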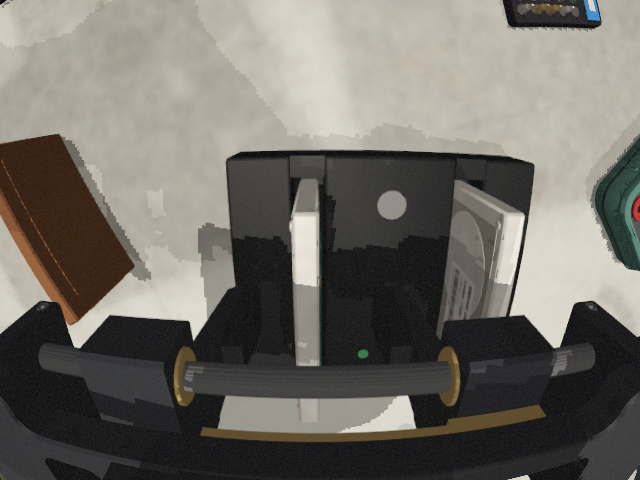

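View pics/s2.png

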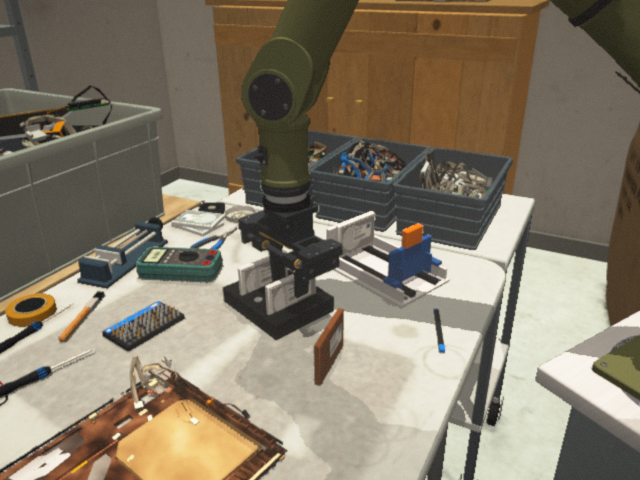

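```bash
python3 - <<'E'
from h import *
s=telemetry.get_state();p=imaging.snapshot("wrist")
for px in [(293,270),(319,270),(295,350),(319,350),(299,205),(319,205)]:
    W,T=wonz(p,s,*px,.078); print(px,T.round(4))
E
python3 -m creep '[[255,0,0,0,0],[255,0,0,0,0],[255,0,0,0,0],[255,0,0,0,0],[255,0,0,0,0],[255,0,0,0,0]]' 25
```

```text
(293, 270) [ 0.0288 -0.0064 -0.0251]
(319, 270) [ 0.0288  0.0028 -0.0251]
(295, 350) [-0.0061 -0.0065 -0.0251]
(319, 350) [-0.006   0.003  -0.0251]
(299, 205) [ 0.0524 -0.004  -0.0251]
(319, 205) [ 0.0524  0.0027 -0.0251]
clock: 4.35
tool_pos: [0.4668, 0.3986, 0.0525]
eef_rot: [0.655, 0.756, -0.001, -0.0]
contact_force: [-3.8, -0.1, -1.8]
opening: 0.12
```

```bash
python3 -m creep '[[255,0,-0.001,0,0],[255,0,-0.001,-0.008,0],[255,0,-0.001,-0.025,0],[255,0,-0.001,-0.045,0],[255,0,-0.001,-0.07,0],[255,0,-0.001,-0.09,0],[255,0,-0.001,-0.09,0],[255,0,-0.001,-0.09,0]]' 25
python3 - <<'E'
from h import *
s=telemetry.get_state();print(s["tool_pos"],s["opening"],s["eef_rot"])
p=imaging.snapshot("wrist"); cv2.imwrite("pics/w3.png",p["image"])
p=imaging.snapshot("top"); cv2.imwrite("pics/t3.png",p["image"])
p=imaging.snapshot("scene"); cv2.imwrite("pics/s3.png",p["image"][150:370,180:500])
E
```

```text
clock: 5.35
tool_pos: [0.4667, 0.3985, 0.1429]
eef_rot: [0.655, 0.756, 0.0, 0.0]
contact_force: [-0.2, -0.0, -2.0]
opening: 0.121
[0.46673578 0.39853578 0.14289802] 0.1206045027943052 [6.55096308e-01 7.55545369e-01 1.51417913e-04 2.38201056e-05]
```

View pics/w3.png

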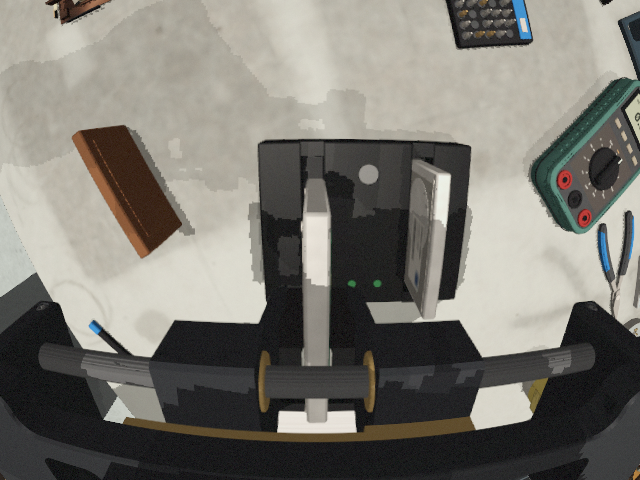

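View pics/s3.png

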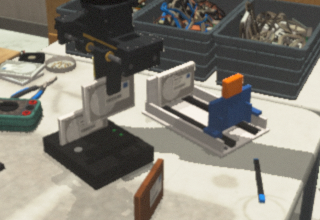

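View pics/t3.png

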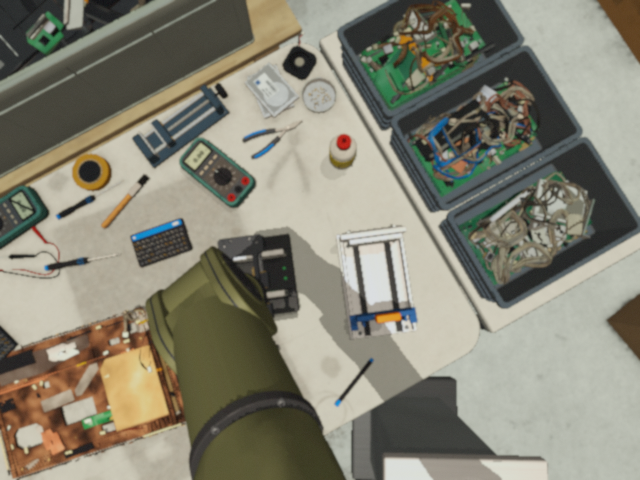

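The drive is held upright, and the far drive remains in its slot. I'll carry it over the rack at this height.

```bash
python3 -m creep '[[255,-0.02,0.003,0,0],[255,-0.05,0.008,0,0],[255,-0.085,0.013,0,0],[255,-0.12,0.018,0,0],[255,-0.155,0.023,0,0],[255,-0.185,0.028,0,0],[255,-0.21,0.031,0,0],[255,-0.222,0.033,0,0],[255,-0.222,0.033,0,0],[255,-0.222,0.033,0,0]]' 25
python3 - <<'E'
from h import *
s=telemetry.get_state();print(s["tool_pos"],s["opening"],s["eef_rot"])
p=imaging.snapshot("wrist"); cv2.imwrite("pics/w4.png",p["image"])
p=imaging.snapshot("scene"); cv2.imwrite("pics/s4.png",cv2.resize(p["image"][130:350,230:500],None,fx=2.5,fy=2.5))
E
```

```text
clock: 6.75
tool_pos: [0.5305, 0.1849, 0.1426]
eef_rot: [0.654, 0.756, 0.0, -0.0]
contact_force: [-0.4, 0.3, -1.0]
opening: 0.119
[0.53048576 0.18492165 0.142632  ] 0.11913551369983257 [ 6.54416710e-01  7.56133870e-01  3.08037511e-04 -4.95903085e-04]
```

View pics/w4.png

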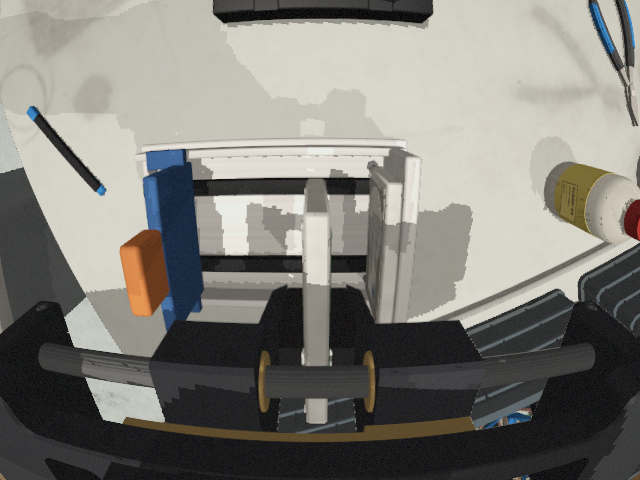

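View pics/s4.png

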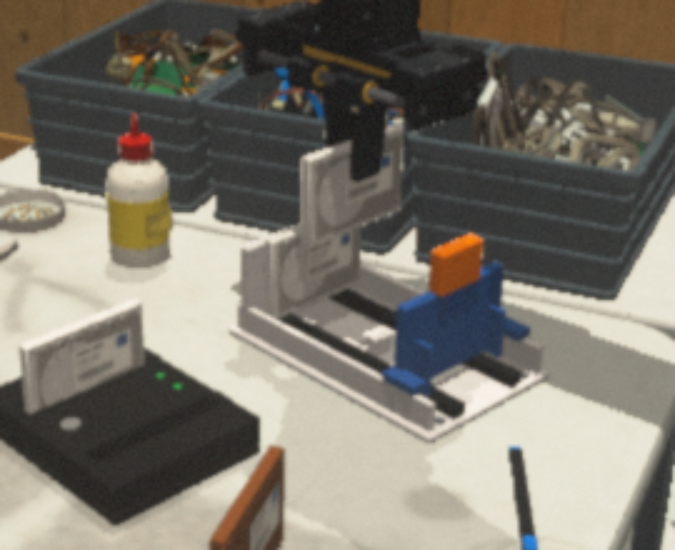

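Run:
```python
from h import *
s=telemetry.get_state();p=imaging.snapshot("wrist")
for n,px,z in [("railU top edge",(250,179),.016),("railU bot",(250,194),.016),("railL top",(250,256),.016),("railL bot",(250,272),.016),("railU right",(365,179),.016),("lip in?",(250,154),.028),("lip",(250,148),.028),
 ("c top near end",(394,184),.086),("c top left face",(384,184),.086),("c top lower",(380,320),.086),("stop front top up",(190,164),.086),("stop front lower",(167,322),.086),("tab front up",(166,232),.119),("own drive top end",(317,212),.167),("own drive low end",(316,422),.167),("tab top lower",(150,313),.119),("tab top upper",(143,233),.119)]:
    W,T=wonz(p,s,*px,z); print(n,W.round(4),T.round(4))
```

```text
railU top edge [0.4782 0.2133 0.016 ] [ 0.0353 -0.0477  0.1267]
railU bot [0.4794 0.2018 0.016 ] [ 0.0238 -0.0482  0.1267]
railL top [0.484  0.1517 0.016 ] [-0.0264 -0.0508  0.1266]
railL bot [0.4852 0.1378 0.016 ] [-0.0404 -0.0517  0.1266]
railU right [0.5631 0.2256 0.016 ] [0.0353 0.0381 0.1267]
lip in? [0.478  0.2336 0.028 ] [ 0.0554 -0.0449  0.1147]
lip [0.4775 0.2378 0.028 ] [ 0.0597 -0.0448  0.1147]
c top near end [0.5689 0.236  0.086 ] [0.0447 0.0453 0.0567]
c top left face [0.5632 0.235  0.086 ] [0.0446 0.0396 0.0567]
c top lower [0.5789 0.1491 0.086 ] [-0.0426  0.0427  0.0566]
stop front top up [0.4533 0.2313 0.086 ] [ 0.0568 -0.0697  0.0567]
stop front lower [0.4396 0.1239 0.086 ] [-0.0475 -0.0988  0.0566]
tab front up [0.4531 0.2012 0.119 ] [ 0.027  -0.0742  0.0237]
own drive top end [0.5253 0.2346 0.167 ] [ 0.0498  0.002  -0.0243]
own drive low end [0.5394 0.1368 0.167 ] [-0.0491  0.0019 -0.0244]
tab top lower [0.4423 0.1509 0.119 ] [-0.0211 -0.0922  0.0236]
tab top upper [0.4399 0.1987 0.119 ] [ 0.0265 -0.0877  0.0237]
```

```bash
python3 -m creep '[[255,-0.002,0,0.02,0],[255,-0.002,0,0.04,0],[255,-0.002,0,0.058,0],[255,-0.002,0,0.070,0],[255,-0.002,0,0.077,0],[255,-0.002,0,0.080,0],[255,-0.002,0,0.0815,0],[255,-0.002,0,0.0815,0]]' 25
python3 - <<'E'
from h import *
p=imaging.snapshot("wrist"); cv2.imwrite("pics/w5.png",p["image"])
p=imaging.snapshot("scene"); cv2.imwrite("pics/s5.png",cv2.resize(p["image"][150:320,300:470],None,fx=3.5,fy=3.5,interpolation=cv2.INTER_CUBIC))
E
```

```text
clock: 7.9
tool_pos: [0.5314, 0.1817, 0.0615]
eef_rot: [0.655, 0.756, 0.0, 0.0]
contact_force: [0.2, -0.0, -0.8]
opening: 0.115
```

View pics/s5.png

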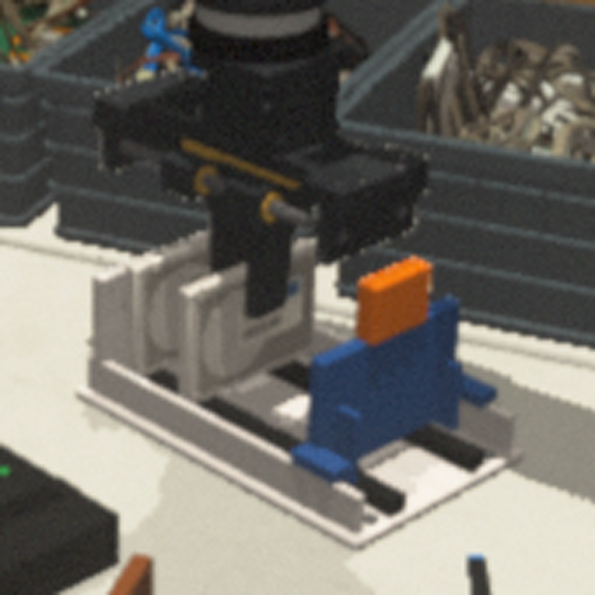

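View pics/w5.png

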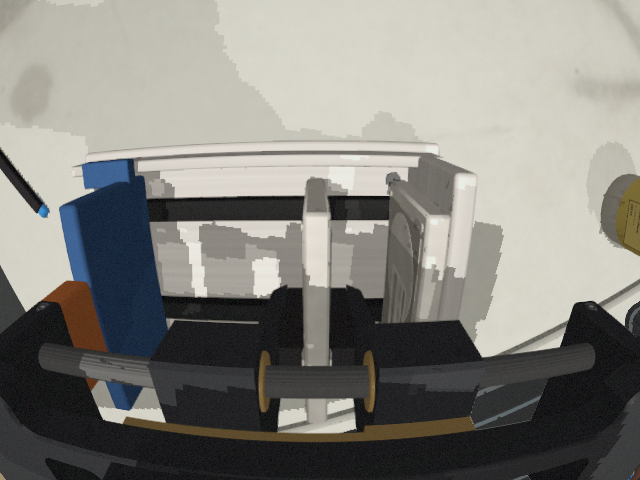

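```bash
python3 -m creep '[[255,0,0,0.0008,0],[255,0,0,0.0016,0],[255,0,0,0.0016,0]]' 25; python3 -m creep '[[255,0,0,0.001,0],[255,0,0,0.001,0]]' 25
```

```text
clock: 8.38
tool_pos: [0.5314, 0.1817, 0.0603]
eef_rot: [0.655, 0.756, 0.0, 0.0]
contact_force: [-0.8, 0.2, 4.8]
opening: 0.122
clock: 8.62
tool_pos: [0.5315, 0.1818, 0.0603]
eef_rot: [0.655, 0.756, 0.001, 0.0]
contact_force: [-2.8, 0.4, 12.9]
opening: 0.123
```

Contact on the rails (vertical force 5 to 13 N). I'll relax the pressure slightly and open part way.

```bash
python3 -m creep '[[255,0,0,-0.001,0],[200,0,0,-0.001,0],[170,0,0,-0.001,0],[160,0,0,-0.001,0],[160,0,0,-0.001,0],[160,0,0,-0.001,0]]' 25
python3 - <<'E'
from h import *
p=imaging.snapshot("wrist"); cv2.imwrite("pics/w6.png",p["image"])
E
```

```text
clock: 9.38
tool_pos: [0.5312, 0.1816, 0.0595]
eef_rot: [0.655, 0.756, 0.0, -0.0]
contact_force: [0.1, 0.8, -0.0]
opening: 0.373
```

View pics/w6.png

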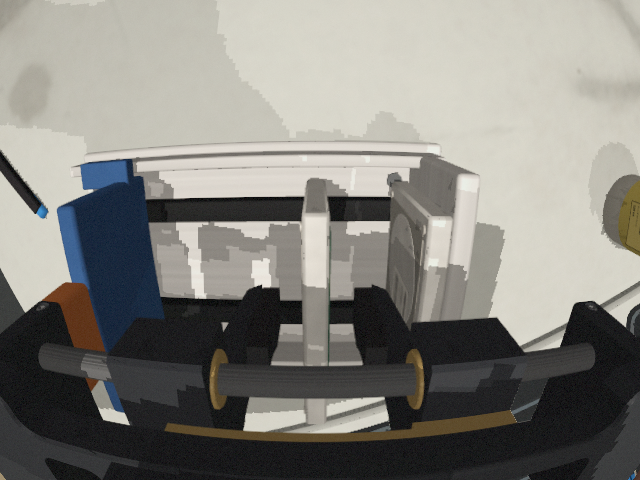

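Drive 1 stands upright with both fingers clear. I'll rise straight up, then go to the far dock drive.

```bash
python3 -m creep '[[160,0,0,-0.015,0],[160,0,0,-0.045,0],[160,0,0,-0.08,0],[120,0.01,0.002,-0.11,0],[60,0.05,0.01,-0.12,0],[0,0.10,0.02,-0.12,0],[0,0.15,0.03,-0.12,0],[0,0.20,0.04,-0.12,0],[0,0.225,0.045,-0.12,0],[0,0.225,0.045,-0.12,0]]' 25
python3 - <<'E'
from h import *
s=telemetry.get_state();p=imaging.snapshot("wrist"); cv2.imwrite("pics/w7.png",p["image"]);print(s["tool_pos"])
p=imaging.snapshot("scene"); cv2.imwrite("pics/s7.png",cv2.resize(p["image"][150:320,300:470],None,fx=3.5,fy=3.5,interpolation=cv2.INTER_CUBIC))
E
```

```text
clock: 10.68
tool_pos: [0.5427, 0.4133, 0.1802]
eef_rot: [0.654, 0.757, 0.001, -0.001]
contact_force: [-1.1, -0.4, -0.1]
opening: 0.999
[0.5426844  0.4133145  0.18022829]
```

View pics/w7.png

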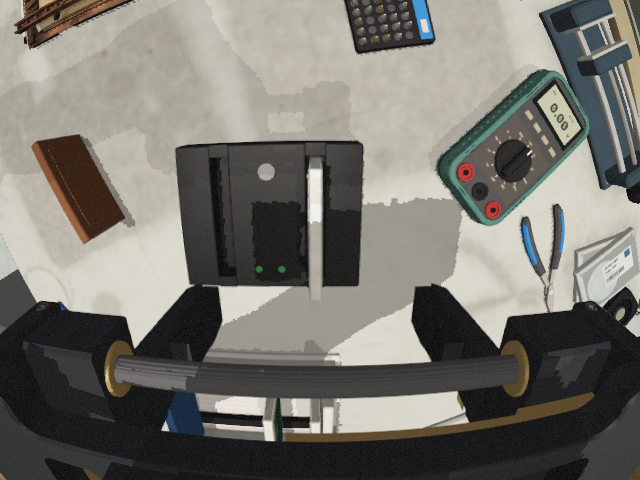

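View pics/s7.png

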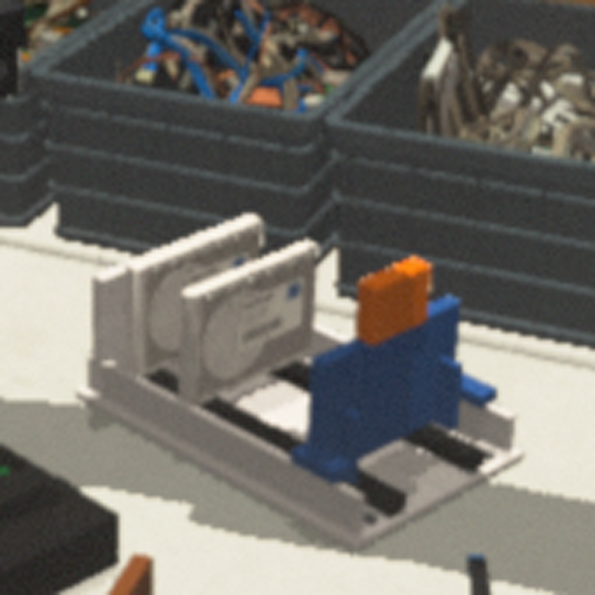

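Drive 1 stands upright in the rack. The second drive's top edge is at columns 309-323, rows 165-298.

Run:
```python
from h import *
s=telemetry.get_state();p=imaging.snapshot("wrist")
cv2.imwrite("pics/w7c.png",cv2.resize(p["image"][140:310,270:370],None,fx=3.5,fy=3.5,interpolation=cv2.INTER_CUBIC));print(s["tool_pos"])
for px in [(315.5,165),(316,298),(310,280),(323,280),(310,185),(322,185)]:
    W,T=wonz(p,s,*px,.078); print(px,W.round(4),T.round(4))
```

```text
[0.54404031 0.40888064 0.18005005]
(315.5, 165) [0.5385 0.4572 0.078 ] [0.0488 0.0013 0.102 ]
(316, 298) [0.553 0.359 0.078] [-0.0505  0.0018  0.1021]
(310, 280) [0.5465 0.3733 0.078 ] [-0.0354 -0.0026  0.1021]
(323, 280) [0.5559 0.3746 0.078 ] [-0.0354  0.0069  0.1021]
(310, 185) [0.5368 0.4431 0.078 ] [ 0.0351 -0.0024  0.102 ]
(322, 185) [0.5448 0.4443 0.078 ] [0.0351 0.0057 0.102 ]
```

View pics/w7c.png

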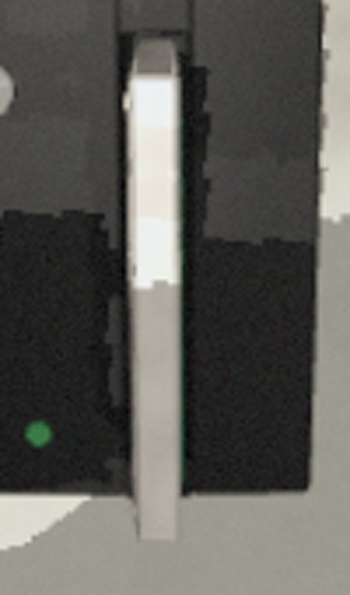

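```bash
python3 -m creep '[[0,-0.001,0,0.03,0],[0,-0.001,0,0.065,0],[0,-0.001,0,0.10,0],[100,-0.001,0,0.118,0],[180,-0.001,0,0.127,0],[255,-0.001,0,0.127,0],[255,-0.001,0,0.127,0],[255,-0.001,0,0.127,0],[255,-0.001,0,0.127,0],[255,-0.001,0,0.127,0]]' 25; python3 -m creep '[[255,0,0,0,0],[255,0,0,0,0],[255,0,0,0,0]]' 25
```

```text
clock: 12.08
tool_pos: [0.544, 0.4099, 0.0529]
eef_rot: [0.655, 0.756, 0.0, -0.0]
contact_force: [-0.5, 0.4, -0.4]
opening: 0.232
clock: 12.45
tool_pos: [0.5439, 0.4098, 0.0526]
eef_rot: [0.655, 0.756, -0.0, -0.0]
contact_force: [-1.0, -0.3, 1.1]
opening: 0.123
```

```bash
python3 -m creep '[[255,0,0,-0.01,0],[255,0,0,-0.035,0],[255,0,0,-0.065,0],[255,0,0,-0.1,0],[255,0,0,-0.1,0],[255,-0.03,-0.012,-0.1,0],[255,-0.07,-0.03,-0.1,0],[255,-0.11,-0.047,-0.1,0],[255,-0.15,-0.065,-0.1,0],[255,-0.18,-0.08,-0.1,0]]' 25
python3 -m creep '[[255,-0.025,-0.01,0,0],[255,-0.04,-0.015,0,0],[255,-0.044,-0.0155,0,0],[255,-0.044,-0.0155,0,0],[255,-0.044,-0.0155,0,0]]' 25
python3 - <<'E'
from h import *
s=telemetry.get_state();p=imaging.snapshot("wrist"); cv2.imwrite("pics/w8.png",p["image"]);print(s["tool_pos"],s["opening"])
p=imaging.snapshot("scene"); cv2.imwrite("pics/s8.png",cv2.resize(p["image"][150:320,300:470],None,fx=3.5,fy=3.5,interpolation=cv2.INTER_CUBIC))
E
```

```text
clock: 13.7
tool_pos: [0.4891, 0.2176, 0.1519]
eef_rot: [0.656, 0.755, -0.001, -0.0]
contact_force: [-0.4, -0.5, -1.8]
opening: 0.12
clock: 14.32
tool_pos: [0.4815, 0.1758, 0.1525]
eef_rot: [0.654, 0.756, 0.001, -0.0]
contact_force: [0.9, -0.2, -0.8]
opening: 0.118
[0.48145981 0.17579178 0.15253404] 0.1182885035853524
```

View pics/w8.png

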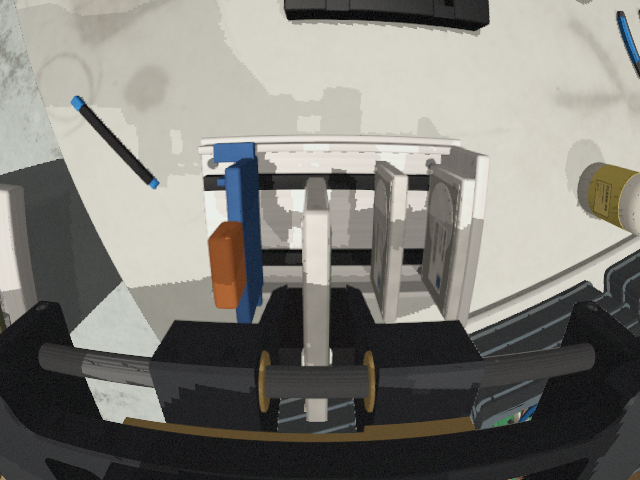

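View pics/s8.png

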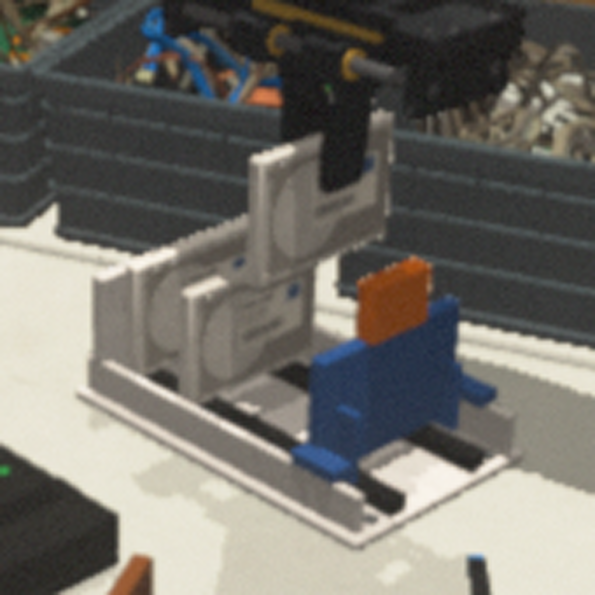

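Run:
```python
from h import *
s=telemetry.get_state();p=imaging.snapshot("wrist");print(s["tool_pos"])
for n,px,z in [("railU",(290,175),.016),("railU b",(290,189),.016),("railL",(290,249),.016),("railL b",(290,265),.016),
 ("d1 top up-left",(387,178),.086),("d1 top low left",(385,318),.086),("stop front up",(253,165),.086),("stop front low",(252,318),.086),("tab front",(244,225),.119),("tab front low",(241,306),.119),("tab back",(219,225),.119)]:
    W,T=wonz(p,s,*px,z); print(n,W.round(4),T.round(4))
```

```text
[0.4813193  0.17547625 0.1525397 ]
railU [0.4581 0.209  0.016 ] [ 0.0364 -0.0183  0.1366]
railU b [0.4595 0.1981 0.016 ] [ 0.0254 -0.0184  0.1365]
railL [0.4657 0.149  0.016 ] [-0.024  -0.0193  0.1365]
railL b [0.4674 0.135  0.016 ] [-0.0381 -0.0197  0.1365]
d1 top up-left [0.5173 0.2276 0.086 ] [0.0464 0.0431 0.0666]
d1 top low left [0.5357 0.1357 0.086 ] [-0.0472  0.048   0.0665]
stop front up [0.4393 0.2238 0.086 ] [ 0.0539 -0.0347  0.0666]
stop front low [0.4476 0.1229 0.086 ] [-0.0473 -0.041   0.0665]
tab front [0.4428 0.1978 0.119 ] [ 0.0276 -0.035   0.0335]
tab front low [0.4445 0.1505 0.119 ] [-0.0195 -0.04    0.0335]
tab back [0.4296 0.1959 0.119 ] [ 0.0276 -0.0482  0.0335]
```

```bash
python3 -m creep '[[255,0,0,0.025,0],[255,0,0,0.05,0],[255,0,0,0.07,0],[255,0,0,0.082,0],[255,0,0,0.088,0],[255,0,0,0.0905,0],[255,0,0,0.0915,0],[255,0,0,0.0915,0]]' 25;python3 -m creep '[[255,0,0,0.001,0],[255,0,0,0.001,0]]' 25
```

```text
clock: 15.48
tool_pos: [0.4815, 0.1745, 0.0615]
eef_rot: [0.655, 0.756, 0.0, 0.0]
contact_force: [0.9, -0.5, -0.5]
opening: 0.117
clock: 15.72
tool_pos: [0.4815, 0.1745, 0.0605]
eef_rot: [0.655, 0.756, 0.0, 0.0]
contact_force: [0.2, 0.8, 2.7]
opening: 0.118
```

```bash
python3 -m creep '[[255,0,0,0.0008,0],[255,0,0,0.0008,0]]' 25
python3 - <<'E'
from h import *
p=imaging.snapshot("scene"); cv2.imwrite("pics/s9.png",cv2.resize(p["image"][150:320,300:470],None,fx=3.5,fy=3.5,interpolation=cv2.INTER_CUBIC))
E
```

```text
clock: 15.98
tool_pos: [0.4815, 0.1745, 0.0605]
eef_rot: [0.655, 0.756, 0.001, 0.0]
contact_force: [-1.7, -0.1, 12.1]
opening: 0.12
```

View pics/s9.png

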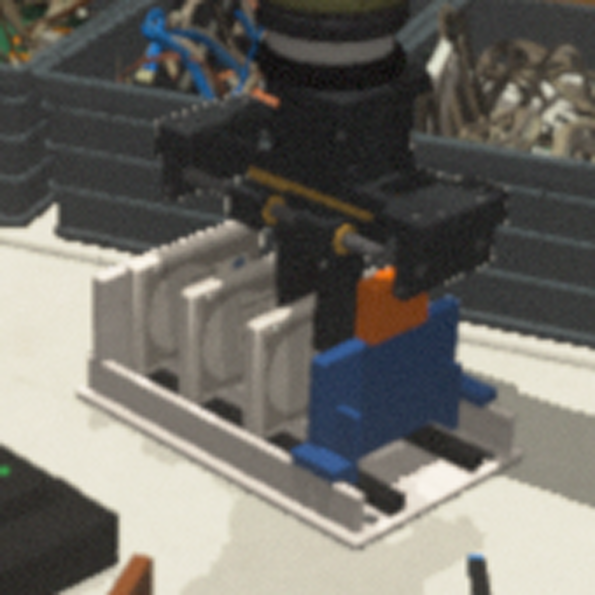

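The drive is at rail height, with contact force as before. Releasing part way.

```bash
python3 -m creep '[[255,0,0,-0.001,0],[210,0,0,-0.001,0],[185,0,0,-0.001,0],[180,0,0,-0.001,0],[180,0,0,-0.001,0]]' 25
python3 - <<'E'
from h import *
p=imaging.snapshot("wrist"); cv2.imwrite("pics/w10.png",p["image"])
E
```

```text
clock: 16.65
tool_pos: [0.4812, 0.1744, 0.0602]
eef_rot: [0.655, 0.756, -0.0, -0.0]
contact_force: [-0.0, 0.5, -0.5]
opening: 0.294
```

View pics/w10.png

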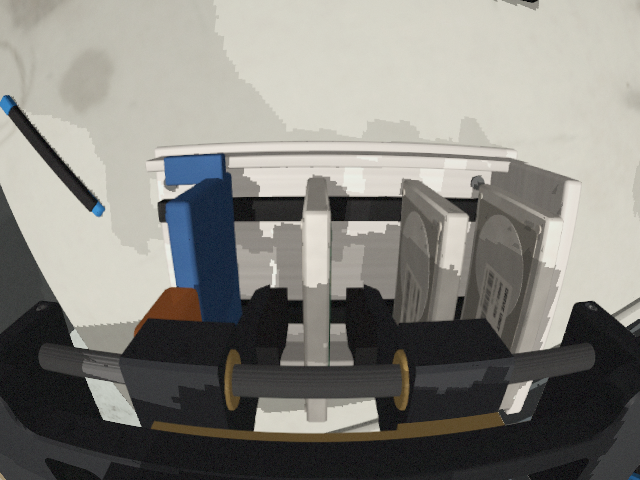

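```bash
python3 -m creep '[[180,0,0,-0.015,0],[180,0,0,-0.045,0],[180,0,0,-0.08,0],[200,0,0,-0.105,0],[255,0.001,-0.02,-0.105,0],[255,0.002,-0.05,-0.105,0],[255,0.002,-0.085,-0.105,0],[255,0.002,-0.085,-0.105,0],[255,0.002,-0.085,-0.105,0],[255,0.002,-0.085,-0.105,0]]' 25
python3 - <<'E'
from h import *
s=telemetry.get_state();p=imaging.snapshot("wrist"); cv2.imwrite("pics/w11.png",p["image"]);print(s["tool_pos"],s["q"].round(2))
p=imaging.snapshot("scene"); cv2.imwrite("pics/s11.png",cv2.resize(p["image"][150:320,300:470],None,fx=3.5,fy=3.5,interpolation=cv2.INTER_CUBIC))
E
```

```text
clock: 17.95
tool_pos: [0.3981, 0.1647, 0.1656]
eef_rot: [0.655, 0.755, 0.001, 0.0]
contact_force: [0.4, 0.4, 0.3]
opening: 0.008
[0.39812468 0.16473447 0.16561424] [-0.51  0.59  0.01  2.21 -0.02  0.34 -0.34]
```

View pics/w11.png

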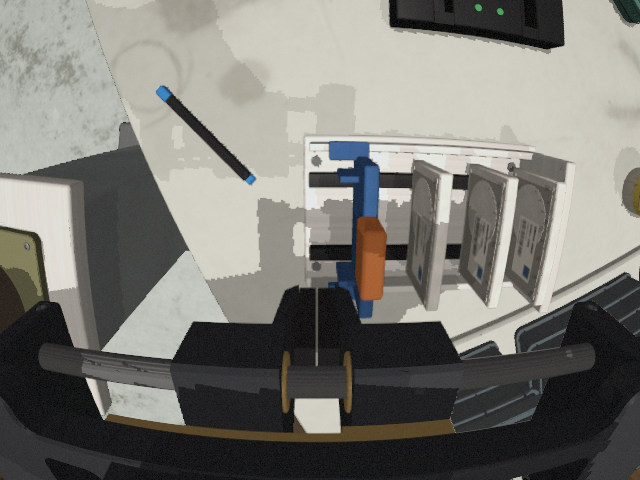

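View pics/s11.png

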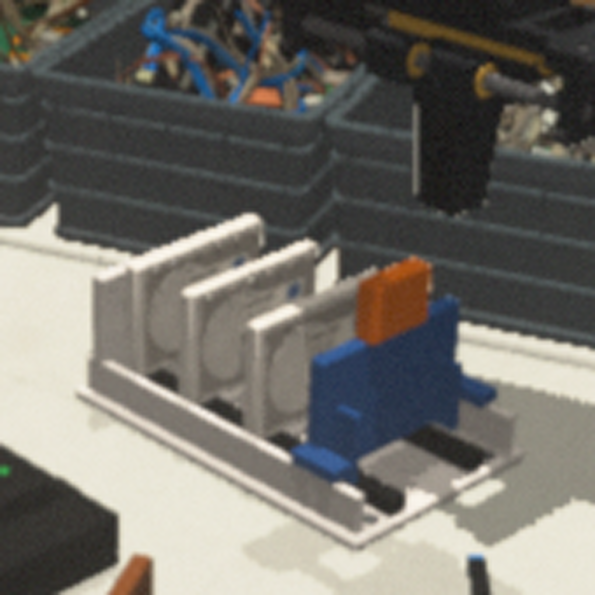

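Run:
```python
from h import *
s=telemetry.get_state();p=imaging.snapshot("wrist");print(s["tool_pos"])
for n,px,z in [("tab back up",(359,220),.119),("tab back low",(362,298),.119),("tab front",(385,230),.119),("tab front low",(382,298),.119)]:
    W,T=wonz(p,s,*px,z); print(n,W.round(4),T.round(4))
```

```text
[0.39766727 0.16454117 0.16537926]
tab back up [0.4186 0.1944 0.119 ] [0.0266 0.0249 0.0464]
tab back low [0.4291 0.148  0.119 ] [-0.0208  0.0287  0.0464]
tab front [0.4339 0.1909 0.119 ] [0.021  0.0395 0.0464]
tab front low [0.441  0.1495 0.119 ] [-0.021   0.0407  0.0464]
```

```bash
python3 -m creep '[[255,0.002,-0.002,0.02,0],[255,0.002,-0.002,0.04,0],[255,0.002,-0.002,0.055,0],[255,0.002,-0.002,0.067,0],[255,0.002,-0.002,0.067,0]]' 25
python3 - <<'E'
from h import *
s=telemetry.get_state();p=imaging.snapshot("wrist"); cv2.imwrite("pics/w12.png",p["image"]);print(s["tool_pos"],s["contact_force"])
p=imaging.snapshot("scene"); cv2.imwrite("pics/s12.png",cv2.resize(p["image"][150:320,300:470],None,fx=3.5,fy=3.5,interpolation=cv2.INTER_CUBIC))
E
```

```text
clock: 18.73
tool_pos: [0.3943, 0.1659, 0.0977]
eef_rot: [0.655, 0.756, -0.001, -0.0]
contact_force: [-0.7, 0.5, 1.4]
opening: 0.001
[0.39431804 0.16592184 0.09767677] [-0.66832308  0.54349368  1.43250774]
```

View pics/s12.png

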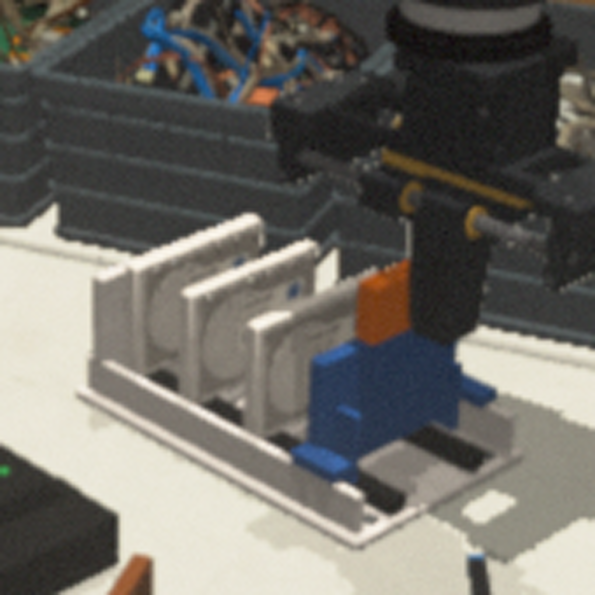

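The closed fingers are just behind the tab. Pushing slowly.

```bash
python3 -m creep '[[255,0,0.004,0,0],[255,0,0.007,0,0],[255,0,0.010,0,0],[255,0,0.013,0,0],[255,0,0.016,0,0],[255,0,0.02,0,0],[255,0,0.024,0,0],[255,0,0.028,0,0],[255,0,0.032,0,0],[255,0,0.036,0,0]]' 25
python3 - <<'E'
from h import *
s=telemetry.get_state();p=imaging.snapshot("wrist"); cv2.imwrite("pics/w13.png",p["image"])
p=imaging.snapshot("scene"); cv2.imwrite("pics/s13.png",cv2.resize(p["image"][150:320,300:470],None,fx=3.5,fy=3.5,interpolation=cv2.INTER_CUBIC))
E
```

```text
clock: 20.08
tool_pos: [0.4304, 0.1712, 0.0983]
eef_rot: [0.655, 0.756, 0.0, -0.0]
contact_force: [-1.6, -0.6, 1.1]
opening: 0.003
```

View pics/s13.png

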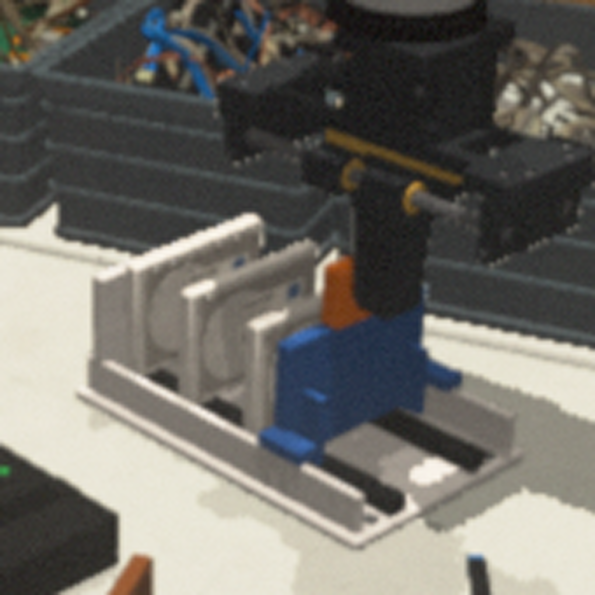

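View pics/w13.png

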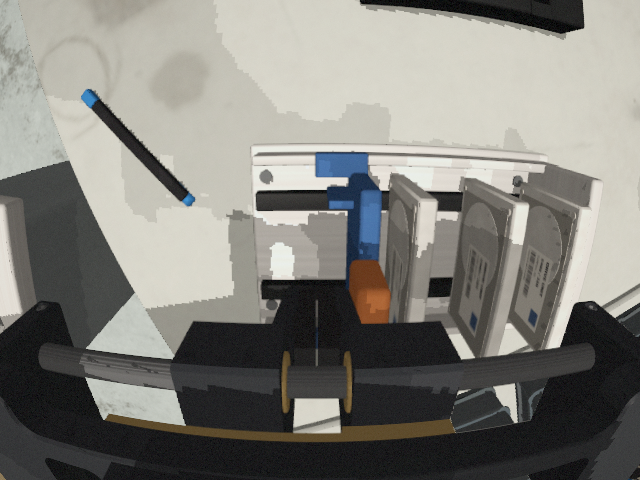

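The stop slides, and its face is now close to the first drive, with all drives upright. I'll continue gently.

```bash
python3 -m creep '[[255,0,0.002,0,0],[255,0,0.004,0,0],[255,0,0.006,0,0],[255,0,0.008,0,0],[255,0,0.010,0,0],[255,0,0.012,0,0],[255,0,0.015,0,0],[255,0,0.018,0,0],[255,0,0.021,0,0],[255,0,0.024,0,0]]' 25
python3 - <<'E'
from h import *
p=imaging.snapshot("wrist"); cv2.imwrite("pics/w14.png",p["image"])
p=imaging.snapshot("scene"); cv2.imwrite("pics/s14.png",cv2.resize(p["image"][150:320,300:470],None,fx=3.5,fy=3.5,interpolation=cv2.INTER_CUBIC))
E
```

```text
clock: 21.42
tool_pos: [0.4539, 0.1746, 0.0983]
eef_rot: [0.655, 0.756, -0.0, -0.0]
contact_force: [-3.6, 0.1, 1.4]
opening: 0.005
```

View pics/w14.png

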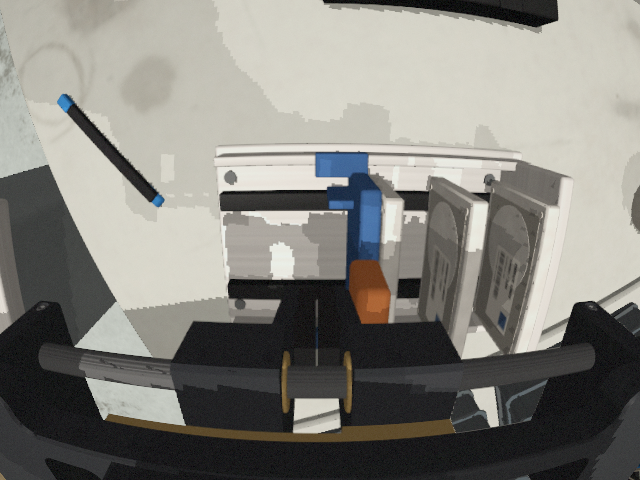

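View pics/s14.png

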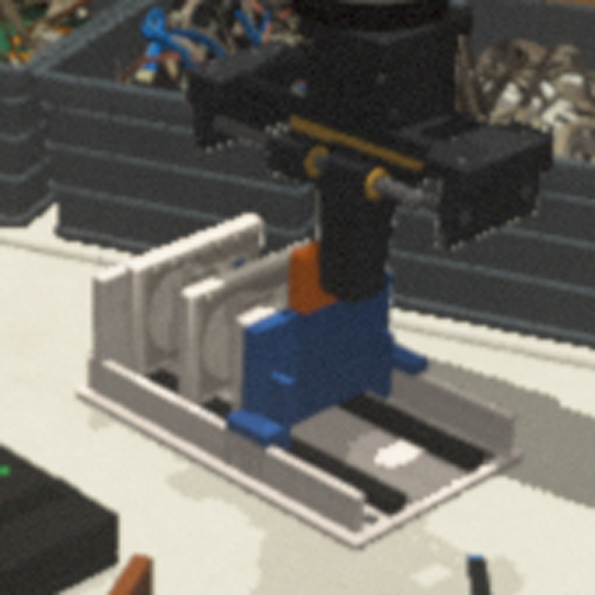

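The near drive slides flush with the stop and stays upright. Continuing.

```bash
python3 -m creep '[[255,0,0.003,0,0],[255,0,0.006,0,0],[255,0,0.009,0,0],[255,0,0.012,0,0],[255,0,0.015,0,0],[255,0,0.018,0,0],[255,0,0.021,0,0],[255,0,0.023,0,0],[255,0,0.025,0,0],[255,0,0.027,0,0]]' 25
python3 -m creep '[[255,0,0.002,0,0],[255,0,0.004,0,0],[255,0,0.006,0,0],[255,0,0.008,0,0],[255,0,0.010,0,0],[255,0,0.012,0,0]]' 25
python3 - <<'E'
from h import *
p=imaging.snapshot("wrist"); cv2.imwrite("pics/w15.png",p["image"])
p=imaging.snapshot("scene"); cv2.imwrite("pics/s15.png",cv2.resize(p["image"][150:320,300:470],None,fx=3.5,fy=3.5,interpolation=cv2.INTER_CUBIC))
E
```

```text
clock: 22.78
tool_pos: [0.4807, 0.1785, 0.0983]
eef_rot: [0.655, 0.756, 0.0, -0.0]
contact_force: [-2.9, 2.6, 1.2]
opening: 0.008
clock: 23.52
tool_pos: [0.4926, 0.1802, 0.0983]
eef_rot: [0.655, 0.756, 0.0, -0.0]
contact_force: [-4.1, 2.4, 2.2]
opening: 0.008
```

View pics/w15.png

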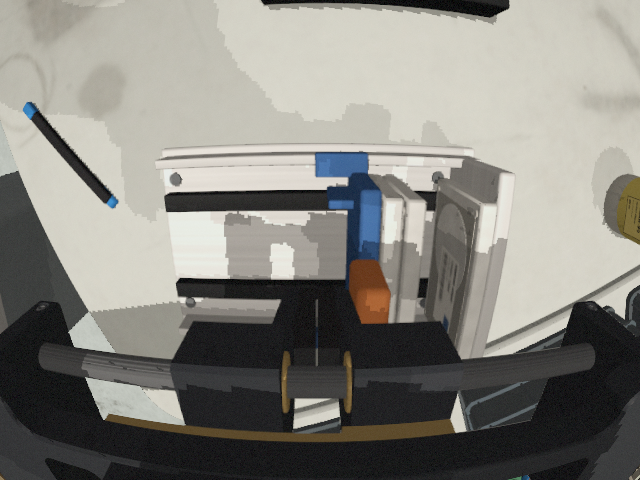

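View pics/s15.png

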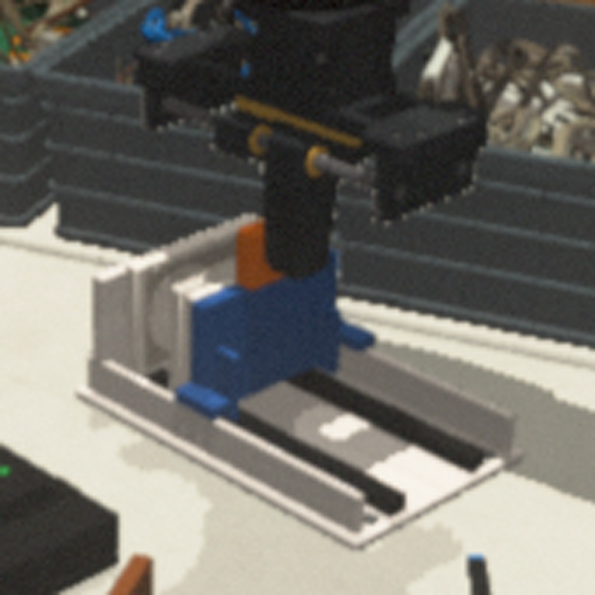

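Two drives now ride together, upright against the stop, about 20 mm short of drive c. I'll keep pushing and watch the force.

```bash
python3 -m creep '[[255,0,0.002,0,0],[255,0,0.004,0,0],[255,0,0.006,0,0],[255,0,0.008,0,0],[255,0,0.010,0,0],[255,0,0.012,0,0],[255,0,0.014,0,0]]' 25
python3 -m creep '[[255,0,0.0015,0,0],[255,0,0.003,0,0],[255,0,0.0045,0,0]]' 25
python3 - <<'E'
from h import *
p=imaging.snapshot("wrist"); cv2.imwrite("pics/w16.png",p["image"])
E
```

```text
clock: 24.5
tool_pos: [0.5065, 0.1822, 0.0983]
eef_rot: [0.655, 0.756, 0.0, -0.0]
contact_force: [-3.3, 1.7, 0.9]
opening: 0.003
clock: 24.88
tool_pos: [0.5109, 0.1828, 0.0983]
eef_rot: [0.655, 0.756, 0.0, -0.0]
contact_force: [-2.8, 2.2, 0.8]
opening: 0.001
```

View pics/w16.png

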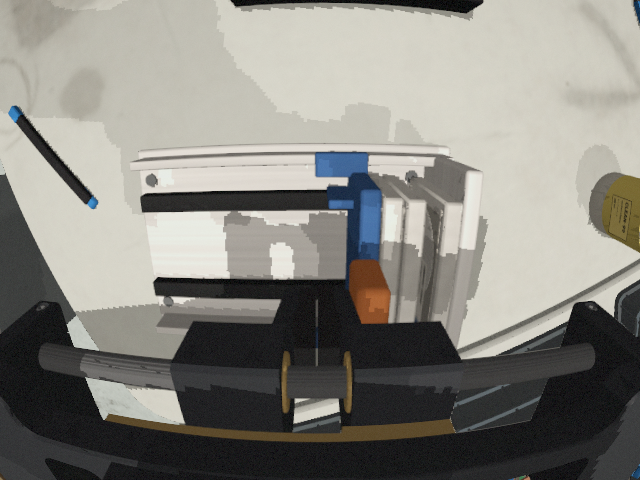

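```bash
for k in 1; do python3 -m creep '[[255,0,0.001,0,0],[255,0,0.002,0,0],[255,0,0.003,0,0],[255,0,0.003,0,0]]' 25; done
python3 -m creep '[[255,0,0.001,0,0],[255,0,0.002,0,0],[255,0,0.002,0,0]]' 25
python3 - <<'E'
from h import *
p=imaging.snapshot("wrist"); cv2.imwrite("pics/w17.png",p["image"])
E
```

```text
clock: 25.42
tool_pos: [0.514, 0.1831, 0.0983]
eef_rot: [0.655, 0.756, 0.0, 0.0]
contact_force: [-3.1, 1.5, 1.0]
opening: 0.005
clock: 25.8
tool_pos: [0.516, 0.1834, 0.0983]
eef_rot: [0.655, 0.756, 0.0, 0.0]
contact_force: [-3.6, 1.4, 0.3]
opening: 0.004
```

View pics/w17.png

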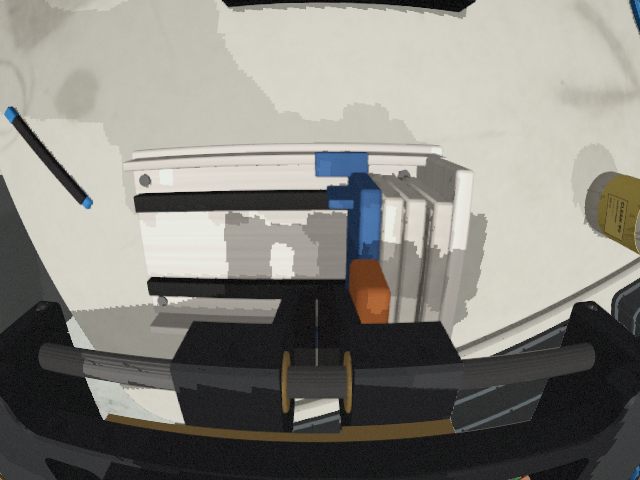

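Nearly packed, with small gaps left. Continuing in 1 mm steps until the force climbs.

```bash
python3 -m creep '[[255,0,0.001,0,0],[255,0,0.002,0,0],[255,0,0.002,0,0]]' 25
python3 -m creep '[[255,0,0.001,0,0],[255,0,0.001,0,0]]' 25
python3 -m creep '[[255,0,0.001,0,0],[255,0,0.001,0,0]]' 25
```

```text
clock: 26.22
tool_pos: [0.5179, 0.1837, 0.0983]
eef_rot: [0.655, 0.756, 0.0, 0.0]
contact_force: [-3.4, 1.4, 0.8]
opening: 0.003
clock: 26.48
tool_pos: [0.5188, 0.1838, 0.0983]
eef_rot: [0.655, 0.756, 0.0, -0.0]
contact_force: [-3.6, 1.2, 0.9]
opening: 0.006
clock: 26.72
tool_pos: [0.5197, 0.184, 0.0983]
eef_rot: [0.655, 0.756, -0.0, -0.0]
contact_force: [-4.2, 1.9, 0.7]
opening: 0.006
```

```bash
python3 -m creep '[[255,0,0.001,0,0],[255,0,0.001,0,0]]' 25
python3 -m creep '[[255,0,0.001,0,0],[255,0,0.001,0,0]]' 25
python3 - <<'E'
from h import *
p=imaging.snapshot("wrist"); cv2.imwrite("pics/w18.png",p["image"][130:370,120:520].repeat(2,0).repeat(2,1))
E
```

```text
clock: 26.98
tool_pos: [0.5199, 0.184, 0.0983]
eef_rot: [0.655, 0.756, -0.001, -0.0]
contact_force: [-4.9, 1.0, 3.5]
opening: 0.006
clock: 27.22
tool_pos: [0.5199, 0.184, 0.0983]
eef_rot: [0.655, 0.756, -0.001, -0.001]
contact_force: [-7.8, 0.8, 4.9]
opening: 0.006
```

View pics/w18.png

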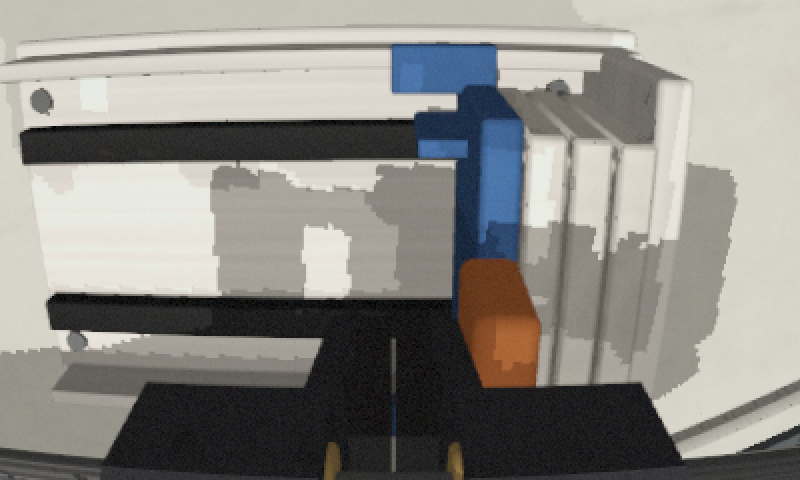

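Motion has stopped (x fixed at 0.5199) and the force is rising, so the stack is tight. One last nudge, then back off and lift clear.

```bash
python3 -m creep '[[255,0,0.002,0,0],[255,0,0.002,0,0],[255,0,0.002,0,0]]' 25
python3 -m creep '[[255,0,-0.003,0,0],[255,0,-0.006,0,0],[255,0,-0.012,0,0],[255,0,-0.018,0,0],[255,0,-0.018,-0.03,0],[255,0,-0.018,-0.07,0],[255,0,-0.03,-0.10,0],[255,0,-0.05,-0.12,0],[255,0,-0.05,-0.12,0]]' 25
python3 - <<'E'
from h import *
p=imaging.snapshot("wrist"); cv2.imwrite("pics/w19.png",p["image"])
p=imaging.snapshot("scene"); cv2.imwrite("pics/s19.png",cv2.resize(p["image"][150:320,280:470],None,fx=3.5,fy=3.5,interpolation=cv2.INTER_CUBIC))
E
```

```text
clock: 27.65
tool_pos: [0.5199, 0.184, 0.0983]
eef_rot: [0.655, 0.756, -0.003, -0.002]
contact_force: [-11.0, 1.1, 9.4]
opening: 0.006
clock: 28.78
tool_pos: [0.474, 0.1775, 0.2195]
eef_rot: [0.655, 0.756, 0.001, 0.0]
contact_force: [0.4, -0.0, -0.7]
opening: 0.005
```

View pics/w19.png

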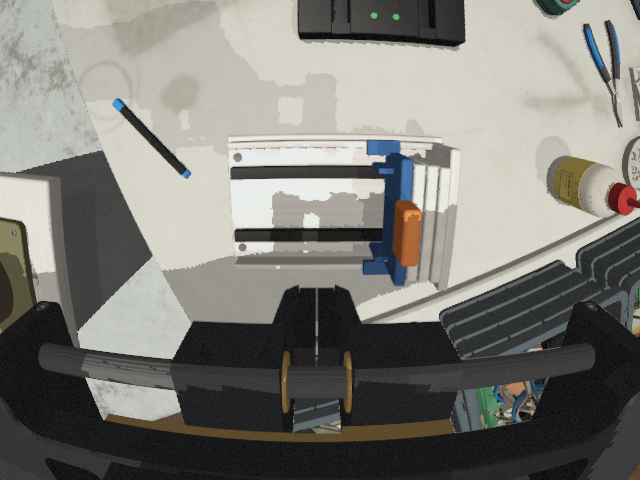

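View pics/s19.png

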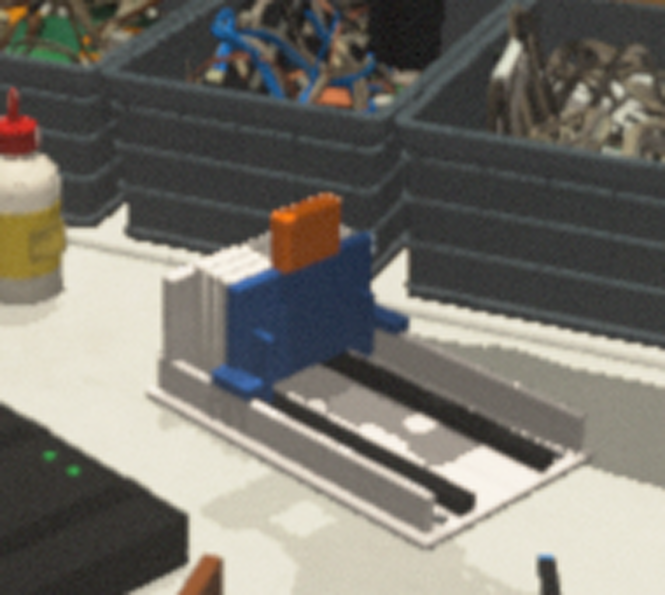

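Run:
```python
from h import *
s=telemetry.get_state();p=imaging.snapshot("wrist");print(s["tool_pos"],s["contact_force"])
cv2.imwrite("pics/w20.png",cv2.resize(p["image"][130:300,360:480],None,fx=3.5,fy=3.5,interpolation=cv2.INTER_CUBIC))
for n,px,z in [("stop",(412,185),.086),("wall",(449,185),.08)]:
    W,T=wonz(p,s,*px,z); print(n,T.round(4))
q=imaging.snapshot("top")
for k in ["stop_tab","drive_a_mid"]:
    print(k,[(np.round(x["location"],1).tolist(),round(x["score"],2),onz(q,*x["location"],{"stop_tab":.105}.get(k,.051)).round(3).tolist()) for x in imaging.place_of(q,k)])
```

```text
[0.47472017 0.17747675 0.21802982] [0.22570493 0.35075285 0.85139641]
stop [0.0304 0.076  0.1321]
wall [0.0302 0.1091 0.1381]
stop_tab [([252.9, 376.2], 0.66, [0.547, 0.189, 0.105])]
drive_a_mid [([365.6, 253.6], 0.93, [0.332, 0.416, 0.051])]
```

View pics/w20.png

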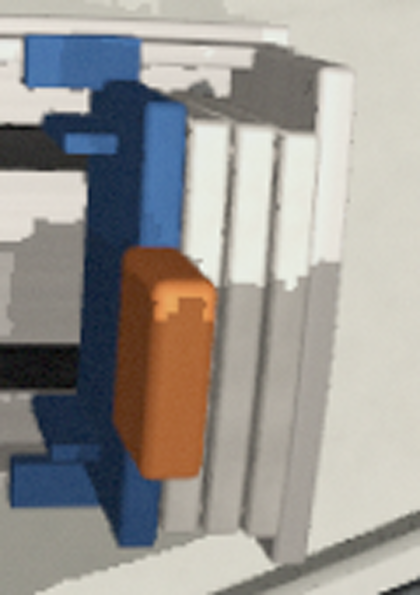

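The gap from stop face to wall measures about 33 mm. The three drives stand upright, parallel and face to face. Handing in.

Run:
```python
from h import *
print(r.finish_job())
```

```text
the job is handed in; nothing more can be done
None
```

I moved both dock drives onto the rack rails, pushed the stop up by its orange tab with the fingers closed, and handed the job in at about 29 s. No verdict was reported.

- **Packing:** the stop stopped moving and the contact force rose to about 11 N, so the stack is tight against the end wall. In the wrist camera, the gap between stop and wall measures about 33 mm, which is what three drives packed tight take.
- **Drives:** the last pictures show all three upright, parallel and face to face.
- **Arm and bottle:** the arm is clear of everything, with force readings near zero, and the bottle is standing.
- **One disagreement:** in the final top view, the drive detector did not find the packed drives. It found only one drive, at the position of the brown look-alike, so the drive check rests on the wrist and scene pictures.

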